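# Tighten the wing nut on the dicer's cover

### The arm

A 6-joint arm with a two-finger parallel gripper is mounted at the origin on the work surface; the furniture and walls round the work are solid. World frame = base frame: x ahead of the robot, y to its left, z up, the work surface at z = 0. Lengths are in m, angles in rad, forces in N, time in s.
With the tool pointing down it reaches from about 0.35 to 0.975 m from the base axis. Payload 7.1 kg.
Tool frame: the origin (TCP) lies between the finger pads, 19 mm behind the fingertips; this is the grasp point; z points along the fingers, y is the line along which they close (so a half turn about z gives the same grasp; the last joint's range is limited). The gripper opens to 88 mm and grips with 3 to 60 N. Pads are 20 mm wide; open, the fingers measure 115 mm over their backs; the gripper's body (75 mm by 178 mm) begins 61 mm behind the grasp point.
Start: joints at [-1.368, 0.423, 1.63, -0, 1.089, -0.019], TCP at [0.138, -0.61, 0.241] pointing down, gripper open.
Joint ranges: [-3, 3], [-0.9, 2.11], [0.09, 2.58], [-1.31, 4.45], [0.11, 2.69], [-2.54, 2.54]. Speed limits (rad/s): [2.39, 2.39, 3.01, 3.14, 3.14, 3.14].

### API

Orientations are given as a 3x3 rotation matrix whose columns are the frame's x, y, z axes.
In Python, from station import robot, read_camera, calibration gives the robot as it stands (robot), with the cameras as plain functions.
- The arm moves only by the tool send_path, called as name(argument=value, ...) on one line, values as JSON. Schema: {"type":"object","properties":{"increments":{"type":"array","items":{"type":"number"},"minItems":4,"maxItems":48},"finger_gap":{"type":"number"},"grip_force":{"type":"number"},"only":{"type":"string"},"quiet":{"type":"boolean"},"lines":{"type":"string"}},"required":["increments"],"additionalProperties":false}. increments is one flat list of numbers that holds 1 to 12 rows one after another, with no inner brackets; each row has 4 numbers: dx, dy, dz in shares of the most that a row can go, 1 being 50 mm, then a turn about the tool's z in parts of the range, where 1.0 means 4 rad; each row shifts and turns the commanded pose from where the row before left it, along the tool's axes as they then stand; what a row does not reach is not made up. A row lasts 1/10 s, in which the tool goes at most 0.05 m and 0.15 rad, less where a joint would pass 70% of its speed; a pose out of reach is approached as far as the arm can. finger_gap is the opening from 0.0 (shut) to 1.0 (fully open), set as the call begins (left out keeps the last). The fingers move at their own pace and stop on an object; grip_force is the grip in N (left out, the last holds). Time passes only in rows, so rows that do not move let the fingers close. The tool returns the time, the measured TCP pose, the force, the opening and the grip force at its end. only (a regular expression) keeps the lines of the reply that match it, lines (a string "A,B") keeps lines A to B, and quiet returns only ok. A shift or turn number past 1, either way, is cut back to 1. Input that does not fit is refused with a message, and nothing moves.
- robot.observe(): the state, without advancing time (a new reading comes with each control period).
- read_camera(name): name is "side" or "top" or "wrist"; returns the picture (480x640x3 uint8, blue, green, red); there is no depth.
- calibration(name): a dict with "intrinsics" (3x3 intrinsics, pixels), "distortion" ([k1, k2, p1, p2, k3] as OpenCV has them; the pictures are not rectified), "eye" and "orientation" of the camera in the world. Camera axes: x right, y up, looking along -z (the intrinsics and any distortion apply to the point x, -y, -z); pixel columns grow to the right and rows downward; lengths in m; the calibration is good to about 2 mm. A picture is of the moment at which its call begins: read the wrist's pose just before it. calibration takes no time and is no camera call; for the wrist camera it gives the pose at the moment of the call.
- robot.job_done(): hands the job in; it is judged then, once.
The state is a dict: "clock": time; "joint_positions": joint angles; "joint_velocities": joint speeds; "effort": joint torques, N m; "ee_pos": TCP position; "ee_rot": TCP orientation; "force": force on the tool from outside, world axes, zero at the start; "wrist_torque": the same for the moment, N m; "gripper_width": opening from 0.0 (shut) to 1.0 (fully open); "gripper_force": force on a finger pad.
Only numpy, scipy, OpenCV 4.12 (cv2) and the standard library are available. Lean on these libraries where they do the work, as an engineer would, in place of code of your own. Each camera call takes 0.05 s, during which the arm holds its last target. There are 200 camera calls.

### The job

The cover of the rectangular vegetable dicer has worked loose: tighten its wing nut clockwise, between the two guard posts, until it is fully home, with the wings parallel to the long sides of the dicer, then let go. Leave the same kind of wing nut on the round grater as it is.

Things in the scene. Friction and masses are not known exactly. Their poses are not given: they have to be found in the camera images.
- dicer_nut (a joint): Turn of the dicer's wing nut, rad: grows clockwise seen from above to the hard stop at 1.25 (fully home), where the wings lie parallel to the dicer's long sides; at value q they stand 1.25 - q anticlockwise from there. Starts loose, between 0 and 0.35. Stiff, about 0.12 N m; stays where it is left, without spring, and does not rise or sink.
- dicer_nut_grip (a point): On the axis of the dicer's wing nut, 90 mm above the worktop, a good TCP height; x axis along the wings (grip across y), z up. Bare aluminium: two flat upright wings 9 mm thick, together 62 mm long, top edge at 98 mm; 10 mm gap between them, in which the 8 mm stud ends at 86 mm; hub 28 mm wide, top at 65 mm. It turns only, about z.
- dicer: Rectangular white box 150 x 110 mm, fixed; steel cover with top at 56 mm, wing nut in its middle. Origin under the centre on the worktop, x along the long side, z up. Two fixed steel guard posts, 14 mm thick (foot 22), top at 100 mm, stand 57 mm from the nut's axis at 36 and 216 degrees anticlockwise from x; fingers gripping across the wings clear them throughout the turn.
- grater_nut (a joint): turn of the wing nut on the round grater (round white housing 140 mm across, same height, same wing nut and posts, fixed to the worktop), rad, clockwise from above; it starts between 0 and 0.35 and is to be left so.
- grater_wing_tip (a point): Tip of one wing of the grater's wing nut, 30 mm from the nut's axis along the wings, 90 mm above the worktop; x axis along the wings, z up.

How it is judged:
At the end, for the whole second after the job is handed in: The dicer's wing nut is within about 10 degrees (0.18 rad) of its stop, wings parallel to the dicer's long sides, and at rest; the grater's wing nut is where it was (value of joint dicer_nut above 1.07 rad and velocity of joint dicer_nut between -0.05 and 0.05 rad/s and value of joint grater_nut below 0.5 rad); the robot touches nothing.
It fails at once if the wing nut of the round grater is turned (by more than about 9 degrees) (distance of grater_wing_tip from where it was at the start of the episode above 0.0045 m).
It also fails if it takes over 32 s, if anything falls off the work surface, if the arm or the gripper's body presses on something with over 40 N, if the wrist force passes 120 N, or if a joint passes its speed limit or range.

## Working session

There is one attempt and no reset: what is moved stays moved. The work goes in short steps, Python scripts to look and compute and a tool call to move; the robot and the scene stay as the last step left them, time stands still between calls to the robot, and variables do not carry over. Pictures are saved under pics/ and viewed, at most 10 in all, crops included, and the job is handed in when it is done.

```bash
mkdir -p pics; python3 - <<'E'
from station import robot, read_camera, calibration
import cv2,numpy as np
for n in("top","side"):
    cv2.imwrite(f"pics/{n}0.png",read_camera(n)); c=calibration(n); print(n,c)
o=robot.observe();print(o["clock"],o["ee_pos"],o["ee_rot"])
E
```

```text
top {'intrinsics': array([[488.26000088,   0.        , 320.20794787],
       [  0.        , 488.26000088, 239.24061829],
       [  0.        ,   0.        ,   1.        ]]), 'distortion': array([0.01785416, 0.        , 0.        , 0.        , 0.        ]), 'eye': array([0.39682215, 0.01944207, 0.92261945]), 'orientation': array([[ 0.0160988 ,  0.98295187, -0.18315689],
       [-0.99983664,  0.01432054, -0.01102754],
       [-0.00821663,  0.1833045 ,  0.98302185]])}
side {'intrinsics': array([[438.42951442,   0.        , 320.88424222],
       [  0.        , 438.42951442, 243.13438006],
       [  0.        ,   0.        ,   1.        ]]), 'distortion': array([-0.08704937,  0.        ,  0.        ,  0.        ,  0.        ]), 'eye': array([ 0.32780657, -0.56926327,  0.6421992 ]), 'orientation': array([[ 0.93362009,  0.24726713, -0.25925373],
       [-0.35816815,  0.62740193, -0.69143502],
       [-0.00831286,  0.73839406,  0.67431826]])}
0.1 [ 0.13739964 -0.60923941  0.24070643] [[ 9.75504280e-01  2.19980268e-01 -2.86312384e-04]
 [ 2.19980455e-01 -9.75503421e-01  1.29409784e-03]
 [ 5.37727954e-06 -1.32538111e-03 -9.99999122e-01]]
```

View pics/top0.png

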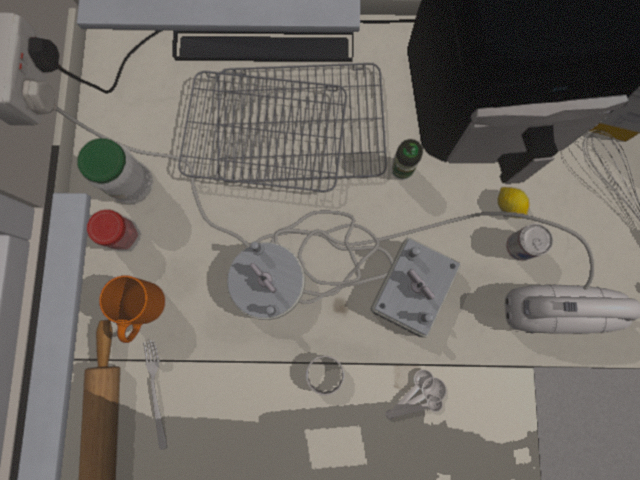

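View pics/side0.png

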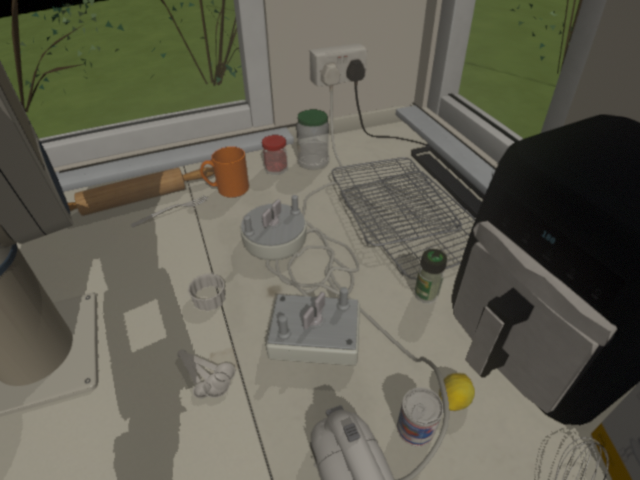

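The top view shows the dicer at about (418,287), with its nut at (421,285). The round grater is at (265,280). The side view has the dicer nut at about (315,308) and the grater nut at (272,214). Next, enlarged crops of both views.

```bash
python3 - <<'E'
import cv2,numpy as np
t=cv2.imread("pics/top0.png")[230:345,360:475]; s=cv2.imread("pics/side0.png")[280:370,255:370]
t=cv2.resize(t,(575,575),interpolation=cv2.INTER_CUBIC); s=cv2.resize(s,(690,540),interpolation=cv2.INTER_CUBIC)
cv2.imwrite("pics/tc.png",t);cv2.imwrite("pics/sc.png",s)
E
```

```text
(no output)
```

View pics/tc.png

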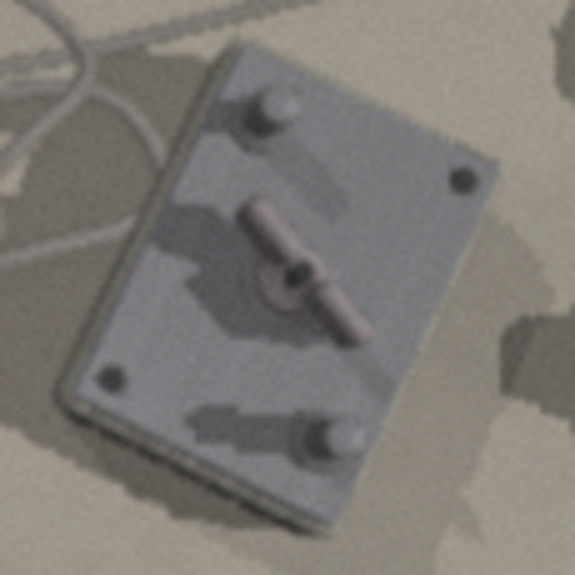

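View pics/sc.png

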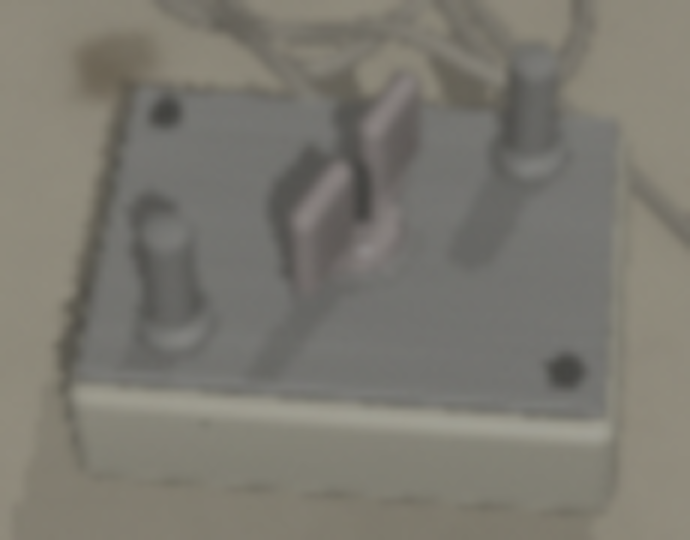

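The top crop (5x, offset 360,230) has wing tips at about (250,207) and (360,335), and post tops at (282,107) and (346,440). The cover corners are at (240,42), (497,165), (330,530) and (75,400). The side crop (6x, offset 255,280) has wing top ends at (412,77) and (300,213), and post tops at (533,58) and (165,228). I'll triangulate from these.

```bash
cat > h.py <<'E'
import cv2,numpy as np
from station import robot, read_camera, calibration
def ray(c,p):
    u=cv2.undistortPoints(np.array([[p]],float),c["intrinsics"],c["distortion"])[0,0]
    d=c["orientation"]@np.array([u[0],-u[1],-1]); return c["eye"],d/np.linalg.norm(d)
def plane(c,p,z):
    e,d=ray(c,p); return e+d*(z-e[2])/d[2]
def tri(rs):
    A=sum(np.eye(3)-np.outer(d,d) for e,d in rs); b=sum((np.eye(3)-np.outer(d,d))@e for e,d in rs)
    x=np.linalg.solve(A,b); return x,[np.linalg.norm(np.cross(x-e,d)) for e,d in rs]
E
python3 - <<'E'
from h import *
np.set_printoptions(precision=4,suppress=True)
T=calibration("top");S=calibration("side")
t=lambda x,y:(360+(x-2)/5,230+(y-2)/5)
s=lambda x,y:(255+(x-2.5)/6,280+(y-2.5)/6)
P={}
for n,a,b in(("tipA",t(250,207),s(412,77)),("tipB",t(360,335),s(300,213)),("postA",t(282,107),s(533,58)),("postB",t(346,440),s(165,228)),("screw1",t(463,181),s(567,371)),("screw2",t(111,379),s(165,112))):
    P[n],e=tri([ray(T,a),ray(S,b)]); print(n,P[n],"resid",e[0])
c=[plane(T,t(*p),.056) for p in((240,42),(497,165),(330,530),(75,400))]
print("corners",c, [np.linalg.norm(c[i]-c[i-1]) for i in range(4)],np.mean(c,0))
L=(c[0]-c[3]+c[1]-c[2]); al=np.arctan2(L[1],L[0])
w=P["tipA"]-P["tipB"];aw=np.arctan2(w[1],w[0]); p=P["postA"]-P["postB"]
print("box yaw",np.degrees(al),"wing yaw",np.degrees(aw),np.linalg.norm(w),"posts yaw",np.degrees(np.arctan2(p[1],p[0])),np.linalg.norm(p))
print("nut",(P["tipA"]+P["tipB"])/2,"postmid",(P["postA"]+P["postB"])/2,"screwmid",(P["screw1"]+P["screw2"])/2)
a,b=plane(T,t(250,207),.098),plane(T,t(360,335),.098);print("top plane",(a+b)/2,np.degrees(np.arctan2(*(a-b)[1::-1])),np.linalg.norm(a-b))
# colour mask check
for n,z in(("top",.095),("side",.085)):
    im=cv2.imread(f"pics/{n}0.png").astype(int); m=((im[...,2]-im[...,1]>5)).astype(np.uint8)
    r=(slice(262,306),slice(402,442)) if n=="top" else(slice(285,335),slice(298,332))
    ys,xs=np.nonzero(m[r]); pts=np.c_[xs+r[1].start,ys+r[0].start].astype(np.float32)
    print(n,len(pts),cv2.minAreaRect(pts))
E
```

```text
tipA [ 0.4981 -0.1238  0.097 ] resid 2.9195705230834994e-05
tipB [ 0.4542 -0.159   0.0996] resid 0.0010654873655681668
postA [ 0.5306 -0.134   0.1025] resid 0.001071064031484737
postB [ 0.4195 -0.153   0.1022] resid 0.0009787505647719406
screw1 [ 0.5116 -0.2051  0.0607] resid 0.0013644445046443344
screw2 [ 0.4397 -0.0803  0.0601] resid 0.0016102917473203424
corners [array([ 0.5629, -0.1283,  0.056 ]), array([ 0.5195, -0.2189,  0.056 ]), array([ 0.3908, -0.1565,  0.056 ]), array([ 0.434 , -0.0683,  0.056 ])] [np.float64(0.14210184692341077), np.float64(0.10043247091536846), np.float64(0.143053323544271), np.float64(0.0981856419671501)] [ 0.4768 -0.143   0.056 ]
box yaw -25.421115528003646 wing yaw 38.82598881346566 0.05632139953416419 posts yaw 9.694602289876734 0.11278310917890201
nut [ 0.4761 -0.1414  0.0983] postmid [ 0.4751 -0.1435  0.1023] screwmid [ 0.4757 -0.1427  0.0604]
top plane [ 0.4767 -0.1416  0.098 ] 40.22063215837677 0.05574037202621365
top 149 ((422.36199951171875, 289.8448181152344), (47.418968200683594, 12.872050285339355), 48.36646270751953)
side 131 ((312.97479248046875, 309.8769836425781), (16.36260986328125, 35.902427673339844), 6.842773914337158)
```

The measurements agree with the stated sizes. The nut is at (0.476,-0.142) and the wing tops at about 98 mm. The box yaw is -26° from both its edges and its posts. The wings are at about 39.5°, so q is about 0.11. Before crossing, a quick check of the mixer's height on the way.

The manual's scale: shifts go in shares of 50 mm and turns go in shares of 4 rad. Converting my numbers, 0.036 m is 0.72, -0.032 m is -0.64.

```bash
python3 - <<'E'
from h import *
T=calibration("top");S=calibration("side")
print(tri([ray(T,(565,307)),ray(S,(345,422))]))
E
```

```text
(array([ 0.43729445, -0.35872321,  0.13980597]), [np.float64(0.0024249889621351974), np.float64(0.0024249889621353635)])
```

send_path(increments=[0.36,-0.32,0,0,0.72,-0.64,0,0,0.72,-0.64,0,0,0.72,-0.64,0,0], finger_gap=1.0)

```text
clock: 0.5
ee_pos: [0.2362, -0.471, 0.2409]
ee_rot: [[0.976, 0.219, -0.0], [0.219, -0.976, 0.001], [-0.0, -0.001, -1.0]]
force: [0.4, 0.3, -0.0]
gripper_width: 1.003
gripper_force: 0.0
```

Converted, 0.036 m is 0.72, -0.032 m is -0.64.

send_path(increments=[0.72,-0.64,0,0,0.72,-0.64,0,0,0.72,-0.64,0,0,0.72,-0.64,0,0,0.72,-0.64,0,0,0.72,-0.64,0,0,0.72,-0.64,0,0,0.72,-0.64,0,0,0.36,-0.26,0,0])

```text
clock: 1.4
ee_pos: [0.4765, -0.14, 0.2413]
ee_rot: [[0.975, 0.223, 0.0], [0.223, -0.975, 0.001], [0.0, -0.0, -1.0]]
force: [-0.5, -0.3, 0.5]
gripper_width: 1.002
gripper_force: 0.0
```

send_path(increments=[0,0,0,-0.03,0,0,0,-0.03,0,0,0,-0.03,0,0,0,-0.027,0,0,0,0])

```text
clock: 1.9
ee_pos: [0.4749, -0.1428, 0.2411]
ee_rot: [[0.771, 0.637, -0.001], [0.637, -0.771, 0.0], [-0.0, -0.001, -1.0]]
force: [0.9, 0.5, 0.0]
gripper_width: 0.999
gripper_force: 0.0
```

```bash
python3 - <<'E'
from h import *
o=robot.observe();print(o["joint_positions"],o["clock"])
cv2.imwrite("pics/w1.png",read_camera("wrist"));c=calibration("wrist");np.save("w1.npy",c);print(c)
E
```

```text
[-3.16129327e-01  2.34010515e-01  1.90999821e+00  1.25183585e-06
  9.98234717e-01  5.63789958e-01] 1.9
{'intrinsics': array([[380.89891461,   0.        , 319.60588106],
       [  0.        , 380.89891461, 234.73605147],
       [  0.        ,   0.        ,   1.        ]]), 'distortion': array([-0.00804329,  0.        ,  0.        ,  0.        ,  0.        ]), 'eye': array([ 0.53624336, -0.09184855,  0.38463042]), 'orientation': array([[ 6.34020116e-01,  7.39901319e-01,  2.24865585e-01],
       [-7.73316543e-01,  6.06673979e-01,  1.84196114e-01],
       [-1.33151502e-04, -2.90676318e-01,  9.56821436e-01]])}
```

View pics/w1.png

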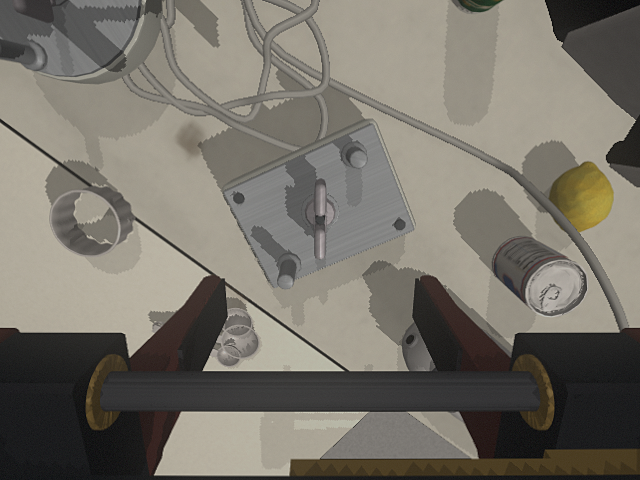

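The wrist view shows the wings upright at column ~320, rows 180-257, between the posts, so the fingers are square to them. Checking the numbers.

```bash
python3 - <<'E'
from h import *
c=np.load("w1.npy",allow_pickle=True).item();T=calibration("top")
a,b=plane(c,(320.5,181),.098),plane(c,(320,257),.098)
print((a+b)/2,np.degrees(np.arctan2(*(a-b)[1::-1])),np.linalg.norm(a-b))
print(tri([ray(c,(320.5,181)),ray(T,(409.6,271))]),tri([ray(c,(320,257)),ray(T,(431.6,296.6))]))
p,q=plane(c,(357,153),.1),plane(c,(287,263),.1);print((p+q)/2)
im=cv2.imread("pics/w1.png").astype(int);m=(im[...,2]-im[...,1]>5)[175:265,300:345];ys,xs=np.nonzero(m)
print(len(xs),cv2.minAreaRect(np.c_[xs+300,ys+175].astype(np.float32)))
E
```

```text
[ 0.47837022 -0.13988782  0.098     ] 39.0102674421003 0.060992674561660784
(array([ 0.50000244, -0.1238239 ,  0.0856457 ]), [np.float64(0.0019626894248540015), np.float64(0.0019626894248539217)]) (array([ 0.45523792, -0.15888292,  0.09999529]), [np.float64(0.0002601995424565229), np.float64(0.00026019954245654856)])
[ 0.48488695 -0.13479298  0.1       ]
562 ((323.5431213378906, 225.5699920654297), (81.37207794189453, 26.8995418548584), 78.90628051757812)
```

Consistent: the nut is at about (0.4765,-0.1415) and the wings at 39-40°. Descend and grip.

Converted, 0.04 m is 0.8, 0.002 m is 0.04.

send_path(increments=[0.04,0,0.6,0,0,0,0.8,0,0,0,0.8,0,0,0,0.6,0,0,0,0.22,0,0,0,0,0])

```text
clock: 2.55
ee_pos: [0.4758, -0.1415, 0.0892]
ee_rot: [[0.772, 0.635, -0.003], [0.635, -0.772, 0.001], [-0.002, -0.003, -1.0]]
force: [-0.4, 0.4, -0.2]
gripper_width: 1.001
gripper_force: 0.0
```

send_path(increments=[0,0,0,0,0,0,0,0,0,0,0,0,0,0,0,0,0,0,0,0,0,0,0,0,0,0,0,0,0,0,0,0,0,0,0,0,0,0,0,0], finger_gap=0.0, grip_force=40)

```text
clock: 3.55
ee_pos: [0.4766, -0.1417, 0.0903]
ee_rot: [[0.771, 0.636, -0.0], [0.636, -0.771, 0.0], [-0.0, -0.0, -1.0]]
force: [0.3, -0.4, -0.6]
gripper_width: 0.128
gripper_force: 0.0
```

send_path(increments=[0,0,0,0,0,0,0,0,0,0,0,0,0,0,0,0])

```text
clock: 3.95
ee_pos: [0.4765, -0.1416, 0.0903]
ee_rot: [[0.771, 0.636, -0.0], [0.636, -0.771, 0.0], [-0.0, -0.0, -1.0]]
force: [-1.0, 1.8, 0.0]
gripper_width: 0.101
gripper_force: 40.0
```

Gripped at 8.9 mm opening, which fits the 9 mm wing. Turn clockwise.

Converted, 0.1 rad is 0.025.

send_path(increments=[0,0,0,0.025,0,0,0,0.025,0,0,0,0.025,0,0,0,0.025,0,0,0,0.025,0,0,0,0])

```text
clock: 4.55
ee_pos: [0.4765, -0.1416, 0.0903]
ee_rot: [[0.982, 0.188, -0.0], [0.188, -0.982, 0.0], [-0.0, -0.0, -1.0]]
force: [-0.4, 1.7, 0.7]
gripper_width: 0.099
gripper_force: 40.0
```

```bash
python3 -c "
from station import robot, read_camera, calibration;o=robot.observe();print(o['wrist_torque'],o['joint_positions'])"
```

```text
[ 0.28045185  0.05952606 -0.05468298] [-3.12756839e-01  4.80990667e-01  1.99952678e+00  1.83869580e-04
  6.61419120e-01  1.06895408e+00]
```

Converted, 0.1 rad is 0.025.

send_path(increments=[0,0,0,0.025,0,0,0,0.025,0,0,0,0.025,0,0,0,0.025,0,0,0,0.025,0,0,0,0.025,0,0,0,0])

```text
clock: 5.25
ee_pos: [0.4765, -0.1416, 0.0903]
ee_rot: [[0.918, -0.397, -0.0], [-0.397, -0.918, 0.0], [-0.0, -0.0, -1.0]]
force: [-0.6, 2.0, -0.7]
gripper_width: 0.1
gripper_force: 40.0
```

```bash
python3 -c "
from station import robot, read_camera, calibration;o=robot.observe();print(o['wrist_torque'])"
```

```text
[ 0.36821201  0.21716769 -0.12683371]
```

Converted, 0.03 rad is 0.0075.

send_path(increments=[0,0,0,0.0075,0,0,0,0.0075,0,0,0,0])

```text
clock: 5.55
ee_pos: [0.4765, -0.1416, 0.0903]
ee_rot: [[0.893, -0.449, -0.0], [-0.449, -0.893, 0.0], [-0.0, 0.0, -1.0]]
force: [-1.5, 1.8, 0.2]
gripper_width: 0.096
gripper_force: 40.0
```

```bash
python3 -c "
from station import robot, read_camera, calibration;o=robot.observe();print(o['wrist_torque'])"
```

```text
[0.48626842 0.14020592 0.22730948]
```

Converted, 0.03 rad is 0.0075.

send_path(increments=[0,0,0,0.0075,0,0,0,0])

```text
clock: 5.75
ee_pos: [0.4765, -0.1416, 0.0903]
ee_rot: [[0.88, -0.476, -0.0], [-0.476, -0.88, -0.0], [-0.0, 0.0, -1.0]]
force: [-1.5, 2.6, 0.6]
gripper_width: 0.104
gripper_force: 40.0
```

```bash
python3 -c "
from station import robot, read_camera, calibration;o=robot.observe();print(o['wrist_torque'])"
```

```text
[0.51131599 0.17308264 0.69158019]
```

The torque rises sharply (0.7 N m) at -28°, so the nut is at the stop. Ease back slightly, release, rise straight up and look.

Converted, -0.02 rad is -0.005.

send_path(increments=[0,0,0,-0.005,0,0,0,0,0,0,0,0,0,0,0,0,0,0,0,0,0,0,0,0,0,0,0,0,0,0,0,0,0,0,0,0], finger_gap=1.0)

```text
clock: 6.65
ee_pos: [0.4767, -0.1417, 0.0904]
ee_rot: [[0.887, -0.462, 0.0], [-0.462, -0.887, 0.0], [0.0, -0.0, -1.0]]
force: [-0.4, 0.4, -0.7]
gripper_width: 0.88
gripper_force: 0.0
```

send_path(increments=[0,0,-0.4,0,0,0,-0.8,0,0,0,-0.8,0,0,0,-0.6,0,0,0,-0.4,0,0,0,0,0,0,0,0,0])

```text
clock: 7.35
ee_pos: [0.4765, -0.1416, 0.2401]
ee_rot: [[0.887, -0.462, 0.0], [-0.462, -0.887, -0.0], [0.0, -0.0, -1.0]]
force: [0.3, -0.1, -0.7]
gripper_width: 0.997
gripper_force: 0.0
```

```bash
python3 - <<'E'
from h import *
c=calibration("wrist");im=read_camera("wrist");print(c["eye"],c["orientation"]);np.save("w2.npy",c);cv2.imwrite("pics/w2.png",im)
E
```

```text
[ 0.54678492 -0.17820622  0.38364412] [[-4.62613365e-01  8.48493021e-01  2.56998963e-01]
 [-8.86560135e-01 -4.42762072e-01 -1.34062951e-01]
 [ 3.79152750e-05 -2.89864348e-01  9.57067740e-01]]
```

View pics/w2.png

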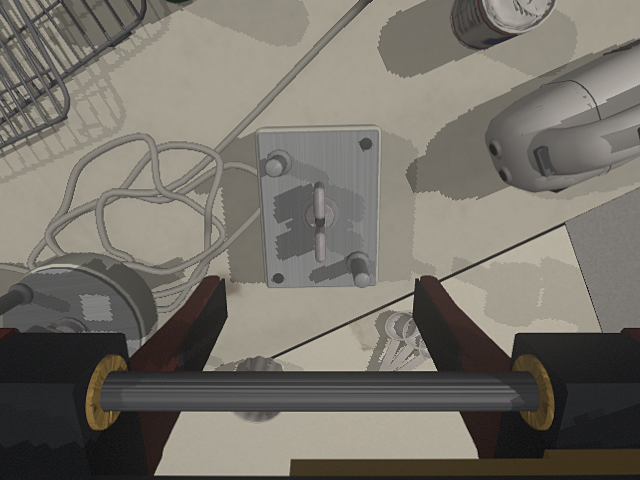

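The wings stand upright in the image (column 320, rows 182-260), parallel to the dicer's long sides (columns ~262 and ~379). The gripper is clear of everything, and the grater was never touched.

```bash
python3 -c "
from station import robot, read_camera, calibration;print(robot.job_done())"
```

```text
the job is handed in; nothing more can be done
None
```

I tightened the dicer's wing nut clockwise to its hard stop, with the wings parallel to the long sides, then let go and handed the job in at about 7.4 s; the grater's nut was not touched.

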